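# Reset the tripped breaker under the push-push hatch of a bench supply

## Task

A breaker in the bench supply has tripped. Press the black hatch on top of the supply in once at its orange ribs and let go so that it pops and swings fully open by itself; keep your fingers off it for a second and see that it stays open. Then push the button of the breaker that stands out (red sleeve showing) fully home with a fingertip, leave the hatch open, and do not pick up or shift any of the things lying about.

Things in the scene. Friction and masses are not known exactly. Their poses are not given: they have to be found in the camera images.
- supply: Grey bench power supply, 170 (x) x 210 (y) x 90 mm high, fixed to the bench. Origin: centre of its underside, z up; its front panel with display, knobs (to 105 mm from the origin) and terminals faces its own -x. In its top deck (z = 90 mm) is a well 84 (x) x 130 (y) mm, centred at x = +2, y = 0, floor at z = 57 mm, closed by the hatch.
- hatch (a joint): Angle (rad) of the black hatch panel, 80 (x) x 126 (y) x 4 mm: 0 = shut, latched, flush with the deck; negative = pressed in (stop at -0.070); about 1.98 = fully open, leaning back past upright. Pressed in to the stop (past -0.055) and let go, it is freed: a light damped spring (1.5 to 2 N at the ribs) swings it open in about 1.5 s and holds it. Pressed in shut again, it latches again.
- catch (a joint): Position (m) of the indexing slide hidden inside the catch: 0 latched at the start, about 0.0035 while the hatch is pressed in, about 0.0067 after one press and release, more than 0.009 if the hatch is pressed in a second time.
- hatch_press (a point): Where the hatch is pressed: on its top, centre of the pad of five raised orange ribs (18 x 34 mm), 64 mm from the hinge, 17 mm behind the hatch's front edge; at supply (-22, 0, 91) mm when shut. Moves with the hatch: pressed to the stop it goes down 4.5 mm, against 2 to 4 N; it must go down 3.5 mm to free the catch, less may leave it hanging half way.
- hatch_hinge (a point): Middle of the hatch's hinge line along its far edge, at supply (42, 0, 88) mm, axis along supply y. The front edge swings up and away from the robot. Under the front edge, in the well, is the black catch housing, 46 mm wide (y), reaching back to supply x = -24 mm, up to z = 79 mm.
- breaker_a_top (a point): Centre of the top of the tripped breaker's push button (black cap 11 mm across on a red sleeve 14 mm across; moves straight down). Three breakers stand in the well in a row at supply x = 0, y = -34, 0, +34 mm, in any order: black bushes 17 mm across, tops at z = 68 mm. The tripped button's top starts at about z = 78 mm, the others' at 71 mm.
- breaker_b_top (a point): Centre of the top of the button of a second breaker, not tripped (button in).
- breaker_c_top (a point): Centre of the top of the button of the third breaker, not tripped (button in).
- breaker_a_button (a joint): Travel (m) of the tripped breaker's button: 0 = fully out (tripped), 0.007 = fully home (reset, against a hard stop). Takes about 3 N to push and stays where it is left.
- breaker_b_button (a joint): The same for the second breaker; starts home at 0.007.
- breaker_c_button (a joint): The same for the third breaker; starts home at 0.007.
- meter: Loose bystander: orange hand multimeter, 142 x 76 x 47 mm, lying face up; origin centre of underside.
- brush: Loose bystander: black brush, 22 x 159 x 13 mm, lying on a stack of flat packs; origin centre of underside.
- solder: Loose bystander: reel of solder, 58 x 82 x 36 mm; origin centre of underside.
- drive: Loose bystander: flat dark drive with a white label, 70 x 100 x 10 mm; origin centre of underside.
- tape: Loose bystander: roll of black tape, 58 mm across, 19 mm high, lying flat to the right of the supply; origin centre of underside.
- tweezers: Loose bystander: black tweezers, 15 x 123 x 9 mm, lying on the supply's deck behind the hatch, along supply y at about x = 68 mm; origin centre of underside.

How it is judged:
By the outcome, as a careful person would: the job done as asked, in the order asked, and still so for the second after the job is handed in, with the robot touching nothing.
It also fails if it takes over 38 s, if anything falls off the work surface, if the arm or the gripper's body presses on something with over 40 N, if the wrist force passes 120 N, or if a joint passes its speed limit or range.

## Robot

A 6-joint arm with a two-finger parallel gripper is mounted at the origin on a cart in front of the work surface, level with it; the furniture and walls round the work are solid. World frame = base frame: x ahead of the robot, y to its left, z up, the work surface at z = 0. Lengths are in m, angles in rad, forces in N, time in s.
With the tool pointing down it reaches from about 0.25 to 0.85 m from the base axis. Payload 12.5 kg.
Tool frame: the origin (TCP) lies at the very end of the fingers, on their centre line; the grasp point (between the pads) lies 19 mm behind it; z points along the fingers, y is the line along which they close (so a half turn about z gives the same grasp; the last joint's range is limited). The gripper opens to 93 mm and grips with 3 to 60 N. Pads are 15 mm wide; open, the fingers measure 128 mm over their backs; the gripper's body (75 mm by 188 mm) begins 65 mm behind the grasp point.
Start: joints at [-1.42, 0.351, 1.652, -0, 1.139, -0.085], TCP at [0.129, -0.535, 0.219] pointing down, gripper open.
Joint ranges: [-2.75, 2.75], [-0.79, 2.1], [0.01, 2.65], [-1.57, 4.71], [0.07, 3.14], [-2.87, 2.87]. Speed limits (rad/s): [2.22, 2.22, 2.79, 3.14, 3.14, 3.14].

## Interface

Orientations are given as a rotation vector (axis times angle).
In Python, from cell import ctrl gives the robot as it stands.
- The arm moves only by the tool steer_hand, called after "Call:" by a JSON object that holds its "api" and its "payload", one argument or row to a line. Schema: {"type":"object","properties":{"motion":{"type":"object","properties":{"segments":{"type":"array","items":{"type":"array","items":{"type":"number"},"minItems":7,"maxItems":7},"minItems":1,"maxItems":20}},"additionalProperties":false,"required":["segments"]},"only":{"type":"string"},"quiet":{"type":"boolean"},"lines":{"type":"string"}},"required":["motion"],"additionalProperties":false}. motion is an object whose key "segments" holds a list of rows, 1 to 20 of them, each of 7 numbers: a rotation vector rx, ry, rz in rad, then dx, dy, dz in m, then the finger opening in m; each row shifts and turns the commanded pose from where the row before left it, along the tool's axes as they then stand; what a row does not reach is not made up. A row lasts 1/12 s, in which the tool goes at most 0.0417 m and 0.125 rad, less where a joint would pass 70% of its speed; a pose out of reach is approached as far as the arm can. The fingers move at their own pace and stop on an object; the grip force is fixed at half the most. Time passes only in rows, so rows that do not move let the fingers close. The tool returns the time, the measured TCP pose, the force, the opening and the grip force at its end. only (a regular expression) keeps the lines of the reply that match it, lines (a string "A,B") keeps lines A to B, and quiet returns only ok. Input that does not fit is refused with a message, and nothing moves.
- ctrl.read_state(): the state, without advancing time (a new reading comes with each control period).
- ctrl.capture(name): name is "scene" or "top" or "wrist"; returns (picture, depth): 384x512x3 uint8, blue, green, red; 384x512 float32, m along the optical axis (not along the pixel's ray), 0 where there is no reading.
- ctrl.camera_model(name): a dict with "camera_matrix" (3x3 intrinsics, pixels), "dist_coeffs" ([k1, k2, p1, p2, k3] as OpenCV has them; the pictures are not rectified), "eye" and "rotation" of the camera in the world; the wrist camera has in their place "hand_eye" (4x4, takes a point from camera to tool coordinates, whose origin is the TCP and whose axes are the flange's). Camera axes: x right, y down, z forward; pixel columns grow to the right and rows downward; lengths in m; the calibration is good to about 2 mm. A picture is of the moment at which its call begins: read the wrist's pose just before it. camera_model takes no time and is no camera call.
- ctrl.finish_job(): hands the job in; it is judged then, once.
The state is a dict: "clock": time; "joint_pos": joint angles; "dq": joint speeds; "effort": joint torques, N m; "tool_pos": TCP position; "eef_rot": TCP orientation; "force": force on the tool from outside, world axes, zero at the start; "wrist_torque": the same for the moment, N m; "gripper_width": finger opening in m; "grip_force": force on a finger pad.
Only numpy, scipy, OpenCV 4.12 (cv2) and the standard library are available. Lean on these libraries where they do the work, as an engineer would, in place of code of your own. Each camera call takes 0.05 s, during which the arm holds its last target. There are 200 camera calls.

## Working session

There is one attempt and no reset: what is moved stays moved. The work goes in short steps, Python scripts to look and compute and a tool call to move; the robot and the scene stay as the last step left them, time stands still between calls to the robot, and variables do not carry over. Pictures are saved under pics/ and viewed, at most 10 in all, crops included, and the job is handed in when it is done.

```bash
ls; mkdir -p pics
```

Run:
```python
from cell import ctrl
import cv2,numpy as np
s=ctrl.read_state(); print({k:np.round(v,3) for k,v in s.items()})
for n in("scene","top"):
    p,d=ctrl.capture(n); cv2.imwrite(f"pics/{n}0.png",p); np.save(f"pics/{n}0.npy",d)
    m=ctrl.camera_model(n); print(n,m)
print(ctrl.camera_model("wrist"))
```

```text
cell.py
pics
{'clock': np.float64(0.0), 'joint_pos': array([-1.42 ,  0.351,  1.652, -0.   ,  1.139, -0.085]), 'dq': array([ 0.002,  0.001,  0.   , -0.   , -0.   ,  0.001]), 'effort': array([ 3.0000e-03, -4.9732e+01, -2.8526e+01,  7.0000e-02,  2.6000e-02,
       -0.0000e+00]), 'tool_pos': array([ 0.128, -0.534,  0.218]), 'eef_rot': array([-3.119, -0.369,  0.   ]), 'force': array([ 0.289,  0.253, -0.083]), 'wrist_torque': array([-0.004, -0.002,  0.038]), 'grip_force': np.float64(0.0), 'gripper_width': np.float64(0.093)}
scene {'camera_matrix': array([[444.12463305,   0.        , 256.81026871],
       [  0.        , 444.12463305, 185.35934879],
       [  0.        ,   0.        ,   1.        ]]), 'dist_coeffs': array([-0.05225273,  0.        ,  0.        ,  0.        ,  0.        ]), 'eye': array([-0.13803184,  0.86351088,  1.32136533]), 'rotation': array([-0.89378279,  2.6177304 , -0.98033427])}
top {'camera_matrix': array([[351.26994593,   0.        , 253.94572439],
       [  0.        , 351.26994593, 186.56724995],
       [  0.        ,   0.        ,   1.        ]]), 'dist_coeffs': array([0.02287295, 0.        , 0.        , 0.        , 0.        ]), 'eye': array([0.39864214, 0.01875047, 1.11994225]), 'rotation': array([-2.20291869,  2.16801925, -0.10058126])}
{'camera_matrix': array([[282.44801859,   0.        , 254.99435723],
       [  0.        , 282.44801859, 192.84338096],
       [  0.        ,   0.        ,   1.        ]]), 'dist_coeffs': array([-0.04102432,  0.        ,  0.        ,  0.        ,  0.        ]), 'hand_eye': array([[-3.94285103e-04, -9.67211113e-01, -2.53973440e-01,
         6.99413248e-02],
       [ 9.99999922e-01, -3.87913941e-04, -7.51669081e-05,
        -2.79116935e-04],
       [-2.58175691e-05, -2.53973450e-01,  9.67211190e-01,
        -1.66023504e-01],
       [ 0.00000000e+00,  0.00000000e+00,  0.00000000e+00,
         1.00000000e+00]])}
```

View pics/top0.png

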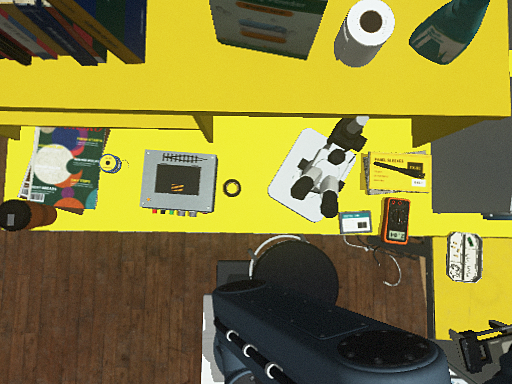

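View pics/scene0.png

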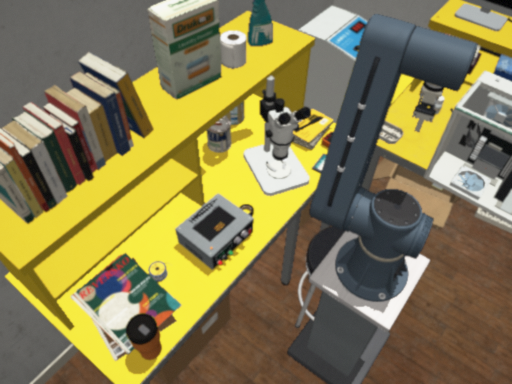

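The top view shows the grey supply at about (178,181), its dark hatch at (178,180) with orange ribs at (177,187), the tape at (232,187), and the microscope to the right. The shelf's front edge is at row ~113. In the scene view the supply is at (215,230).

Create h.py:
```python
from cell import ctrl
import cv2,numpy as np
from scipy.spatial.transform import Rotation as R
def pose(n,s=None):
    m=ctrl.camera_model(n)
    if n=="wrist":
        T=np.eye(4);T[:3,:3]=R.from_rotvec(s["eef_rot"]).as_matrix();T[:3,3]=s["tool_pos"];T=T@m["hand_eye"]
        return m,T[:3,:3],T[:3,3]
    return m,R.from_rotvec(m["rotation"]).as_matrix(),m["eye"]
def rays(cam,uv):
    m,Rm,e=cam
    q=cv2.undistortPoints(np.float64(uv).reshape(-1,1,2),m["camera_matrix"],m["dist_coeffs"]).reshape(-1,2)
    return np.c_[q,np.ones(len(q))]@Rm.T,e
def plane(cam,uv,z):
    r,e=rays(cam,uv); return e+r*((z-e[2])/r[:,2:])
def cloud(cam,d):
    v,u=np.mgrid[:384,:512]; r,e=rays(cam,np.c_[u.ravel(),v.ravel()])
    P=(e+r*d.reshape(-1,1)).reshape(384,512,3); P[d==0]=np.nan; return P
```

Run:
```python
from h import *
for n in("top","scene"):
    p=cv2.imread(f"pics/{n}0.png");d=np.load(f"pics/{n}0.npy");c=pose(n);P=cloud(c,d)
    x0,y0,x1,y1=(135,140,225,220) if n=="top" else (170,190,260,275)
    hsv=cv2.cvtColor(p,cv2.COLOR_BGR2HSV)
    box=np.zeros((384,512),bool);box[y0:y1,x0:x1]=1
    g=box&(abs(P[...,2]-.09)<.008)
    cnt=max(cv2.findContours(g.astype(np.uint8),0,2)[0],key=cv2.contourArea)
    q=plane(c,cnt[:,0],.09); print(n,"deck z",np.median(P[g][:,2]),cv2.minAreaRect(np.float32(q[:,:2])))
    o=g&(hsv[...,0]>8)&(hsv[...,0]<24)&(hsv[...,1]>150)&(hsv[...,2]>90)
    vu=np.argwhere(o);print("ribs",len(vu),vu.mean(0)[::-1],plane(c,vu[:,::-1],.091).mean(0))
    hi=(P[...,2]>.15)&(P[...,1]>.05)&(P[...,1]<.5)&(P[...,0]<.9)
    if n=="top":
        for v in range(85,145,5): print(v,np.round(P[v,178],3),np.round(P[v,150],3))
        for u in range(225,345,8): print(u, np.round(np.nanmax(P[125:225,u,2]),3),np.round(P[187,u],3))
```

```text
top deck z 0.08959755165701755 ((0.49694469571113586, 0.23290765285491943), (0.21006092429161072, 0.17220363020896912), 86.87210083007812)
ribs 54 [174.03703704 188.5       ] [0.47249746 0.24151598 0.091     ]
85 [0.669 0.174 0.398] [0.667 0.232 0.397]
90 [0.658 0.174 0.397] [0.657 0.232 0.396]
95 [0.648 0.174 0.394] [0.647 0.232 0.395]
100 [0.637 0.173 0.396] [0.636 0.232 0.396]
105 [0.626 0.173 0.398] [0.625 0.231 0.397]
110 [0.615 0.172 0.397] [0.615 0.231 0.395]
115 [0.666 0.218 0.181] [0.663 0.292 0.186]
120 [0.652 0.217 0.182] [0.65  0.292 0.184]
125 [0.639 0.217 0.181] [0.636 0.292 0.183]
130 [ 0.669  0.255 -0.001] [ 0.667  0.345 -0.001]
135 [ 0.652  0.254 -0.001] [0.65  0.344 0.   ]
140 [0.636 0.254 0.001] [0.634 0.343 0.001]
225 0.022 [0.485 0.098 0.017]
233 0.021 [ 0.487  0.074 -0.002]
241 0.005 [ 0.488  0.048 -0.004]
249 0.004 [ 0.488  0.023 -0.   ]
257 0.003 [ 0.488 -0.003 -0.004]
265 0.006 [ 0.489 -0.029  0.001]
273 0.024 [ 0.487 -0.053  0.022]
281 0.024 [ 0.487 -0.078  0.024]
289 0.025 [ 0.488 -0.103  0.019]
297 0.383 [ 0.459 -0.08   0.378]
305 0.384 [ 0.46  -0.097  0.378]
313 0.343 [ 0.463 -0.122  0.335]
321 0.375 [ 0.465 -0.144  0.314]
329 0.385 [ 0.464 -0.157  0.339]
337 0.382 [ 0.465 -0.178  0.327]
scene deck z 0.09005094606984465 ((0.49565380811691284, 0.23451118171215057), (0.21457397937774658, 0.1772969514131546), 86.7010726928711)
ribs 49 [218.87755102 226.30612245] [0.47633311 0.23261638 0.091     ]
```

Call:
{"api": "steer_hand", "payload": {
  "motion": {"segments":[[0,0,0.097,0,0,-0.04,0],[0,0,0.097,0,0,-0.04,0],[0,0,0.096,0,0,-0.04,0],[0,0,0,0.008,-0.03,-0.03,0],[0,0,0,0.008,-0.03,-0.03,0],[0,0,0,0.008,-0.03,-0.03,0],[0,0,0,0.008,-0.035,-0.02,0],[0,0,0,0.008,-0.035,0,0],[0,0,0,0.008,-0.035,0,0],[0,0,0,0.008,-0.035,0,0],[0,0,0,0.008,-0.035,0,0],[0,0,0,0.008,-0.035,0,0],[0,0,0,0.008,-0.035,0,0],[0,0,0,0.008,-0.035,0,0],[0,0,0,0.008,-0.035,0,0],[0,0,0,0.008,-0.035,0,0]]}
}}

```text
clock: 1.43
tool_pos: [0.2549, -0.1025, 0.4455]
eef_rot: [3.14, -0.086, 0.001]
force: [1.2, -1.5, 0.0]
gripper_width: 0.0004
grip_force: 0.0
```

```bash
python3 -c "
from h import *
s=ctrl.read_state();print(s['tool_pos'],s['eef_rot'],s['joint_pos'])"
```

```text
[ 0.25486119 -0.10245321  0.44545284] [ 3.14023861e+00 -8.64153580e-02  6.11759788e-04] [-5.52384574e-01 -3.54228067e-01  1.81580428e+00  5.25238054e-05
  1.67959661e+00  1.07344103e+00]
```

Call:
{"api": "steer_hand", "payload": {
  "motion": {"segments":[[0,0,0,0.012,-0.034,0.01,0],[0,0,0,0.012,-0.034,0.01,0],[0,0,0,0.012,-0.034,0.02,0],[0,0,0,0.012,-0.034,0.02,0],[0,0,0,0.012,-0.034,0.02,0],[0,0,0,0.012,-0.034,0.02,0],[0,0,0,0.012,-0.034,0.02,0],[0,0,0,0.012,-0.034,0.02,0],[0,0,0,0.012,-0.034,0.02,0],[0,0,0,0.012,-0.034,0.02,0],[0,0,0,0.012,0,0.02,0],[0,0,0,0.012,0,0,0],[0,0,0,0,0,0,0],[0,0,0,0,0,0,0],[0,0,0,0,0,0,0]]}
}}

```text
clock: 2.68
tool_pos: [0.4174, 0.2263, 0.247]
eef_rot: [-3.14, 0.087, -0.002]
force: [0.1, -0.6, 0.6]
gripper_width: 0.0001
grip_force: 0.0
```

Run:
```python
from h import *
s=ctrl.read_state();p,d=ctrl.capture("wrist");np.savez("pics/w1.npz",d=d,t=s["tool_pos"],r=s["eef_rot"]);cv2.imwrite("pics/w1.png",p)
print(s["joint_pos"],s["force"])
```

```text
[ 3.98783444e-01  1.80855972e-01  1.80419341e+00 -2.36752512e-06
  1.15485514e+00  2.02514408e+00] [ 0.09157716 -0.55572996  0.58740698]
```

View pics/w1.png

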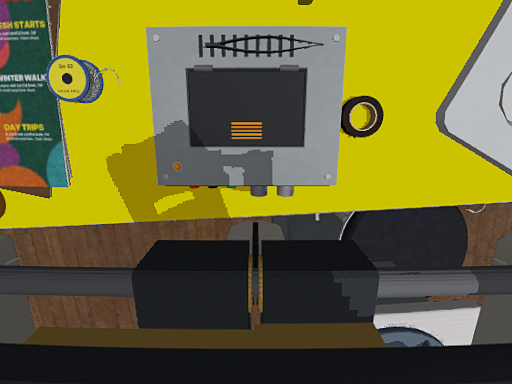

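The wrist view shows the whole supply: hatch from (187,68) to (306,147), ribs at (246,130), hinges at the far edge, and tweezers behind it at (265,44).

Add to h.py:
```python
def wcam(f):
    z=np.load(f); return pose("wrist",{"tool_pos":z["t"],"eef_rot":z["r"]}),z
def totool(z,w): return R.from_rotvec(z["r"]).inv().apply(w-z["t"])
```

Run:
```python
from h import *
c,z=wcam("pics/w1.npz");p=cv2.imread("pics/w1.png");P=cloud(c,z["d"]);hsv=cv2.cvtColor(p,cv2.COLOR_BGR2HSV)
box=np.zeros((384,512),bool);box[55:155,180:315]=1
o=box&(hsv[...,0]>8)&(hsv[...,0]<24)&(hsv[...,1]>150)&(hsv[...,2]>110)
vu=np.argwhere(o);q=plane(c,vu[:,::-1].astype(float),.091)
ra=cv2.minAreaRect(np.float32(q[:,:2]));print("ribs",ra,P[o][:,2].mean())
k=box&(hsv[...,2]<75); k=cv2.morphologyEx((k|o).astype(np.uint8),cv2.MORPH_CLOSE,np.ones((5,5)))
cn=max(cv2.findContours(k,0,2)[0],key=cv2.contourArea);print("hatch",cv2.minAreaRect(np.float32(plane(c,cn[:,0].astype(float),.09)[:,:2])))
g=(abs(P[...,2]-.09)<.006);g[190:]=0
cn=max(cv2.findContours(g.astype(np.uint8),0,2)[0],key=cv2.contourArea);print("deck",cv2.minAreaRect(np.float32(plane(c,cn[:,0].astype(float),.09)[:,:2])))
t=np.r_[ra[0],.091];print(t,totool(z,t))
```

```text
ribs ((0.47587114572525024, 0.23349982500076294), (0.03371629863977432, 0.017526106908917427), 86.7573013305664) nan
hatch ((0.5000771284103394, 0.2319868505001068), (0.12986412644386292, 0.08389393240213394), 86.77218627929688)
deck ((0.49763330817222595, 0.23193363845348358), (0.21078412234783173, 0.17003010213375092), 86.78345489501953)
[0.47587115 0.23349983 0.091     ] [ 0.0577692  -0.01029759  0.15611636]
```

Call:
{"api": "steer_hand", "payload": {
  "motion": {"segments":[[0,0,0,0.02,-0.005,0.03,0],[0,0,0,0.02,-0.005,0.03,0],[0,0,0,0.018,0,0.03,0],[0,0,0,0,0,0.03,0],[0,0,0,0,0,0.02,0],[0,0,0,0,0,0.008,0],[0,0,0,0,0,0,0],[0,0,0,0,0,0,0]]}
}}

```text
clock: 3.4
tool_pos: [0.4761, 0.2339, 0.0991]
eef_rot: [-3.14, 0.085, -0.002]
force: [0.1, -0.3, 0.2]
gripper_width: 0.0007
grip_force: 0.0
```

Run:
```python
from h import *
c,z=wcam("pics/w1.npz");s=ctrl.read_state()
print(s["tool_pos"],R.from_rotvec(s["eef_rot"]).inv().apply(np.r_[.4759,.2335,.091]-s["tool_pos"]))
```

```text
[0.4761187  0.23386468 0.09909349] [-0.00020989  0.00038133  0.00809296]
```

Call:
{"api": "steer_hand", "payload": {
  "motion": {"segments":[[0,0,0,0,0,0.004,0],[0,0,0,0,0,0.004,0],[0,0,0,0,0,0.002,0],[0,0,0,0,0,0.001,0],[0,0,0,0,0,0.001,0],[0,0,0,0,0,0,0],[0,0,0,0,0,0,0]]}
}}

```text
clock: 3.98
tool_pos: [0.4762, 0.234, 0.0861]
eef_rot: [-3.14, 0.085, -0.002]
force: [2.4, 0.7, 3.3]
gripper_width: 0.0005
grip_force: 2.0
```

Call:
{"api": "steer_hand", "payload": {
  "motion": {"segments":[[0,0,0,0,0,0.0007,0],[0,0,0,0,0,0,0]]}
}}

```text
clock: 4.15
tool_pos: [0.4763, 0.2341, 0.0856]
eef_rot: [-3.14, 0.085, -0.003]
force: [1.5, 1.7, 8.8]
gripper_width: 0.0006
grip_force: 4.2
```

Call:
{"api": "steer_hand", "payload": {
  "motion": {"segments":[[0,0,0,0,0,0.0007,0],[0,0,0,0,0,0,0],[0,0,0,0,0,0,0]]}
}}

```text
clock: 4.4
tool_pos: [0.4764, 0.2341, 0.0853]
eef_rot: [-3.14, 0.085, -0.003]
force: [0.9, 0.9, 12.6]
gripper_width: 0.0004
grip_force: 6.4
```

Call:
{"api": "steer_hand", "payload": {
  "motion": {"segments":[[0,0,0,0,0,-0.04,0],[0,0,0,-0.01,0,-0.04,0],[0,0,0,-0.02,0,-0.035,0],[0,0,0,-0.02,0,-0.03,0],[0,0,0,-0.01,0,-0.018,0],[0,0,0,0,0,0,0],[0,0,0,0,0,0,0],[0,0,0,0,0,0,0],[0,0,0,0,0,0,0],[0,0,0,0,0,0,0],[0,0,0,0,0,0,0],[0,0,0,0,0,0,0],[0,0,0,0,0,0,0],[0,0,0,0,0,0,0],[0,0,0,0,0,0,0],[0,0,0,0,0,0,0],[0,0,0,0,0,0,0],[0,0,0,0,0,0,0],[0,0,0,0,0,0,0],[0,0,0,0,0,0,0]]}
}}

```text
clock: 6.07
tool_pos: [0.4157, 0.2371, 0.2473]
eef_rot: [-3.14, 0.085, -0.0]
force: [-0.2, -0.3, -0.6]
gripper_width: 0.0005
grip_force: 0.0
```

Call:
{"api": "steer_hand", "payload": {
  "motion": {"segments":[[0,0,0,0,0,0,0],[0,0,0,0,0,0,0],[0,0,0,0,0,0,0],[0,0,0,0,0,0,0],[0,0,0,0,0,0,0],[0,0,0,0,0,0,0],[0,0,0,0,0,0,0],[0,0,0,0,0,0,0],[0,0,0,0,0,0,0],[0,0,0,0,0,0,0],[0,0,0,0,0,0,0],[0,0,0,0,0,0,0],[0,0,0,0,0,0,0],[0,0,0,0,0,0,0],[0,0,0,0,0,0,0]]}
}}

```text
clock: 7.32
tool_pos: [0.4157, 0.237, 0.2473]
eef_rot: [-3.14, 0.085, -0.0]
force: [-0.7, 0.6, -0.0]
gripper_width: 0.0004
grip_force: 0.0
```

Run:
```python
from h import *
s=ctrl.read_state();p,d=ctrl.capture("wrist");np.savez("pics/w2.npz",d=d,t=s["tool_pos"],r=s["eef_rot"]);cv2.imwrite("pics/w2.png",p)
```

```text
(no output)
```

View pics/w2.png

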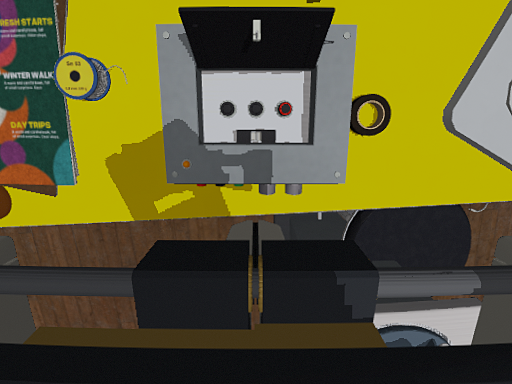

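The hatch is open and leaning back, spanning (180..335, 8..68). The well shows three breakers at (227,108), (256,108) and (285,108). The right one has the red sleeve and is the tripped one.

Run:
```python
from h import *
c,z=wcam("pics/w2.npz");p=cv2.imread("pics/w2.png");P=cloud(c,z["d"]);hsv=cv2.cvtColor(p,cv2.COLOR_BGR2HSV)
box=np.zeros((384,512),bool);box[92:124,270:300]=1
o=box&((hsv[...,0]<8)|(hsv[...,0]>172))&(hsv[...,1]>120)&(hsv[...,2]>60)
cn=max(cv2.findContours(o.astype(np.uint8),0,2)[0],key=cv2.contourArea)
(u,v),r=cv2.minEnclosingCircle(cn);print("red",u,v,r)
t=plane(c,[[u,v]],.076)[0]
a=-.0562;C=np.array([.4979,.2322]);e=C+.034*np.array([np.sin(a),-np.cos(a)])
print("red pt",t,"expected",e,"depth z",P[int(v)-1:int(v)+2,int(u)-1:int(u)+2,2])
print("tool",totool(z,t),totool(z,np.r_[e,.078]))
Rz=np.array([[np.cos(a),np.sin(a)],[-np.sin(a),np.cos(a)]])
h=P[10:66,185:330].reshape(-1,3);h=h[h[:,2]>.1];l=np.c_[(h[:,:2]-C)@Rz.T,h[:,2]]
print("hatch x,y,z min/max",np.nanmin(l,0),np.nanmax(l,0))
for y in(227,256):print(P[108,y,2])
```

```text
red 284.7790832519531 108.11627960205078 6.507122993469238
red pt [0.49573995 0.19861213 0.076     ] expected [0.49599021 0.19825368] depth z [[0.07776629 0.07696585 0.07804781]
 [0.07762257 0.07587084 0.07729274]
 [0.07695766 0.07635465 0.07748779]]
tool [0.08194361 0.03404408 0.17131067] [0.08221303 0.0343884  0.16931068]
hatch x,y,z min/max [ 0.04173393 -0.0635381   0.10000665] [0.07316919 0.06296393 0.16889308]
0.06950545178639167
0.07205584032546136
```

Call:
{"api": "steer_hand", "payload": {
  "motion": {"segments":[[0,0,0,0.022,0.01,0,0],[0,0,0,0.03,0.014,0.01,0],[0,0,0,0.03,0.01,0.02,0],[0,0,0,0,0,0.04,0],[0,0,0,0,0,0.04,0],[0,0,0,0,0,0.03,0],[0,0,0,0,0,0.015,0],[0,0,0,0,0,0,0],[0,0,0,0,0,0,0]]}
}}

```text
clock: 8.12
tool_pos: [0.4957, 0.1986, 0.0922]
eef_rot: [3.14, -0.085, -0.001]
force: [-0.3, -0.2, -0.4]
gripper_width: 0.0004
grip_force: 0.0
```

Run:
```python
from h import *
s=ctrl.read_state()
print(R.from_rotvec(s["eef_rot"]).inv().apply(np.r_[.4959,.1984,.078]-s["tool_pos"]))
```

```text
[0.00020111 0.00023113 0.01423813]
```

Call:
{"api": "steer_hand", "payload": {
  "motion": {"segments":[[0,0,0,0,0,0.008,0],[0,0,0,0,0,0.005,0],[0,0,0,0,0,0.003,0],[0,0,0,0,0,0.003,0],[0,0,0,0,0,0.001,0],[0,0,0,0,0,0,0],[0,0,0,0,0,0,0]]}
}}

```text
clock: 8.7
tool_pos: [0.4958, 0.1987, 0.0724]
eef_rot: [-3.14, 0.085, -0.0]
force: [0.6, 0.7, 0.2]
gripper_width: 0.0002
grip_force: 0.1
```

Call:
{"api": "steer_hand", "payload": {
  "motion": {"segments":[[0,0,0,0,0,0.001,0],[0,0,0,0,0,0,0],[0,0,0,0,0,0,0]]}
}}

```text
clock: 8.95
tool_pos: [0.4958, 0.1987, 0.0714]
eef_rot: [-3.14, 0.085, -0.0]
force: [0.6, 0.5, 1.5]
gripper_width: 0.0005
grip_force: 0.9
```

Call:
{"api": "steer_hand", "payload": {
  "motion": {"segments":[[0,0,0,0,0,0.001,0],[0,0,0,0,0,0,0],[0,0,0,0,0,0,0]]}
}}

```text
clock: 9.2
tool_pos: [0.4959, 0.1987, 0.071]
eef_rot: [-3.14, 0.085, -0.001]
force: [-3.0, -1.1, 10.3]
gripper_width: 0.0004
grip_force: 5.4
```

Call:
{"api": "steer_hand", "payload": {
  "motion": {"segments":[[0,0,0,0,0,0.0008,0],[0,0,0,0,0,0,0],[0,0,0,0,0,0,0]]}
}}

```text
clock: 9.45
tool_pos: [0.496, 0.1987, 0.0709]
eef_rot: [-3.14, 0.085, -0.001]
force: [-5.7, -3.3, 19.7]
gripper_width: 0.0006
grip_force: 9.9
```

Call:
{"api": "steer_hand", "payload": {
  "motion": {"segments":[[0,0,0,0,0,-0.02,0],[0,0,0,0,0,-0.035,0],[0,0,0,0,0,-0.04,0],[0,0,0,-0.02,-0.008,-0.04,0],[0,0,0,-0.03,-0.013,-0.035,0],[0,0,0,-0.03,-0.013,0,0],[0,0,0,0,0,0,0],[0,0,0,0,0,0,0],[0,0,0,0,0,0,0],[0,0,0,0,0,0,0]]}
}}

```text
clock: 10.28
tool_pos: [0.4237, 0.2339, 0.231]
eef_rot: [3.14, -0.086, -0.001]
force: [0.6, 0.0, 0.1]
gripper_width: 0.0005
grip_force: 0.0
```

Run:
```python
from h import *
s=ctrl.read_state();p,d=ctrl.capture("wrist");np.savez("pics/w3.npz",d=d,t=s["tool_pos"],r=s["eef_rot"]);cv2.imwrite("pics/w3.png",cv2.resize(p[0:200,100:400],None,fx=2.5,fy=2.5))
c,z=wcam("pics/w3.npz");P=cloud(c,d);a=-.0562
for y in(-.034,0,.034):
    w=np.array([.4979-y*np.sin(a),.2322+y*np.cos(a)]);k=np.hypot(*np.moveaxis(P[...,:2]-w,-1,0))<.004;print(y,np.median(P[k][:,2]))
```

```text
-0.034 0.0708395707180805
0 0.07105491431754796
0.034 0.07101963498861416
```

View pics/w3.png

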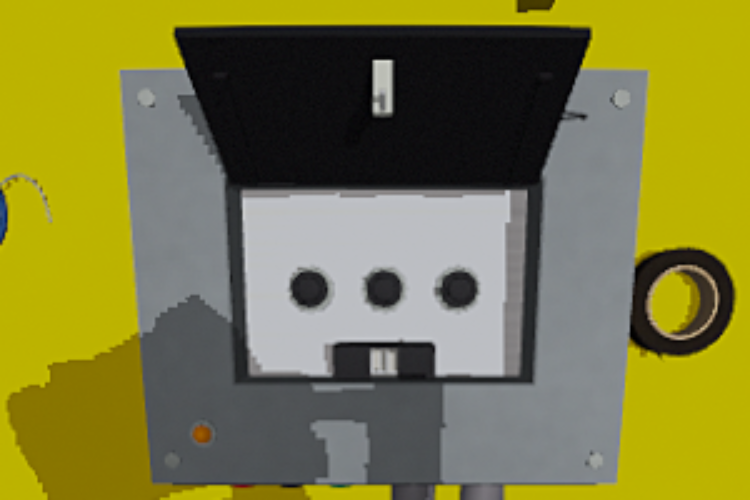

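All three buttons, at (308,288), (384,288) and (459,288) in the crop, are level at 71 mm with no red showing. The hatch is still fully open and the robot is clear.

```bash
python3 -c "
from cell import ctrl
print(ctrl.finish_job())"
```

```text
the job is handed in; nothing more can be done
None
```

The hatch popped open from one press and stayed open, the tripped breaker (supply y = -34 mm) is pushed fully home, level with the other two at 71 mm, and the job was handed in at about 10 s with none of the loose things touched by the robot.

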